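Interleave the next rail and gauge its marked mortise

TASK

Lay the sheet of corrugated card on the rail that already lies in the pin jig, then stack the second rail flat on the card, all between the pins, mortises facing up and either way round. Then take the dial depth gauge from its stand and check the mortise that has the pencilled cross beside it: gauge upright over the middle of the mortise, its steel foot square across the rail and flat on the face, the sprung plunger down in the mortise touching its bottom, pressed down only lightly (about 5 N). Finish while still holding the gauge there in the gripper, with the gripper clear of the stack, and leave the other things on the bench alone.

Things in the scene. Friction and masses are not known exactly. Their poses are not given: they have to be found in the camera images.
- jig: Fixed pin jig: plywood base 250 (x) x 110 (y) x 12 mm with six upright wooden pins, 10 mm thick, round the stack: at x = +-78, y = +-39 mm and at x = +-109, y = 0, leaving a space of 208 x 68 mm. Pins reach 55 mm above the bench and taper over their top 10 mm. Origin: centre of the base's underside, on the bench; z up.
- rail_lower: Light wooden rail without a cross, 200 (x) x 60 (y) x 24 mm, loose, already lying flat in the jig on its base, so its upper face is 36 mm above the bench. Two mortises in the upper face. Origin: centre of its underside.
- sticks_card: Pair of thin wooden sticks fixed to the bench, 14 x 100 x 12 mm each, lying along y at x = +-68 mm; they carry the card at the start. Origin: midway between them on the bench. May change places with the other pair.
- card: White-faced sheet of stiff corrugated card, 204 (x) x 64 (y) x 5 mm, 30 g, loose, lying on its two sticks with its underside 12 mm above the bench. Origin: centre of its underside.
- sticks_rail: The other pair of the same sticks, which carries the second rail at the start.
- rail: Second rail, loose, 200 (x) x 60 (y) x 24 mm, about 0.18 kg, on two sticks, underside 12 mm above the bench. Origin: centre of its underside; z out of the mortised face. Equal mortises at x = +-62 mm, 40 (x) x 12 (y), 16 mm deep; a pencilled cross 16 mm across lies at x = +16, beside the mortise at +x. Stacked on the card its upper face is 65 mm above the bench.
- marked_mortise (a point): Centre of the mouth of the marked mortise, on the upper face of the second rail, 62 mm from the rail's middle along its +x; axes as the rail's.
- gauge_stand: Dark wooden stand of the gauge, fixed, 52 (x) x 92 (y) mm, top 30 mm above the bench with a 6 mm high lip round the gauge's foot (about 2 mm play) and a hole for the plunger. Origin: centre of its underside.
- gauge: Dial depth gauge, 0.23 kg, loose, upright on its stand. Steel foot 20 (x) x 64 (y) x 12 mm; above it a stem and a round dial case 46 mm in diameter, 22 mm thick, axis along x, centre 53 mm above the foot's underside: grip its flat faces (x = +-11 mm) along x. A cap on top ends at 81.5 mm. Origin: centre of the foot's underside; z up the gauge.
- plunger (a joint): Travel of the gauge's plunger, m: 0 = fully out, its blunt tip (5 mm rod) 22 mm below the foot's underside; grows as it is pushed up, to 0.021 at most. The spring gives 0.7 N when out and 60 N/m more as it goes in. Foot flat on the rail and tip on the floor of a mortise, it reads 0.006.
- cork_block: Cork sanding block 40 x 64 x 27 mm, a bystander.
- offcut_0: Small wooden offcut 24 x 30 x 22 mm, a bystander.
- dowel_0: Loose wooden dowel 9 x 100 x 9 mm lying on the bench, a bystander.
- pencil_1: Pencil 7 x 108 x 7 mm, a bystander.
Things that resemble listed ones, but are neither listed nor needed, are in the scene too. Leave any green look-alike of the rail alone.

How it is judged:
By the outcome, as a careful person would: the job done as asked, in the order asked, and still so for the second after the job is handed in, while the arm keeps its last pose, push and grip.
It also fails if it takes over 72 s, if anything falls off the work surface, if the arm or the gripper's body presses on something with over 40 N, if the wrist force passes 120 N, or if a joint passes its speed limit or range.

ROBOT

A 7-joint arm with a two-finger parallel gripper is mounted at the origin on a cart in front of the work surface, level with it; the furniture and walls round the work are solid. World frame = base frame: x ahead of the robot, y to its left, z up, the work surface at z = 0. Lengths are in m, angles in rad, forces in N, time in s.
With the tool pointing down it reaches from about 0.35 to 0.9 m from the base axis. Payload 19.9 kg.
Tool frame: the origin (TCP) lies at the very end of the fingers, on their centre line; the grasp point (between the pads) lies 19 mm behind it; z points along the fingers, y is the line along which they close (so a half turn about z gives the same grasp; the last joint's range is limited). The gripper opens to 85 mm and grips with 20 to 120 N. Pads are 22 mm wide; open, the fingers measure 114 mm over their backs; the gripper's body (76 mm by 85 mm) begins 54 mm behind the grasp point. The pads swing forward as they close: fully open they stand 13 mm farther back than shut.
Start: joints at [-1.252, 0.417, -0.01, 1.614, 0.005, 1.111, -0.053], TCP at [0.22, 0.585, 0.231] pointing down, gripper open.
Joint ranges: [-2.81, 2.81], [-0.39, 2.02], [-1.27, 1.25], [0.06, 2.57], [-1.19, 4.33], [0.19, 2], [-2.82, 2.82]. Speed limits (rad/s): [1.89, 1.89, 2.39, 2.39, 3.01, 3.01, 3.01].

INTERFACE

Orientations are given as a unit quaternion [w, x, y, z].
In Python, from rig import move_ptp, servo_line, movej, let_go, grab, wait, solve_ik, get_obs, grab_frame, PlanningError, sign_off gives the robot as it stands. The module is installed in compiled form; this text tells all that it offers. Calls block until the motion is done:
- move_ptp(position, orientation): joint-space move of the TCP to a pose.
- servo_line(position, v=0.15, rot=None, max_force=None): straight line of the TCP; rot=None keeps the orientation; v is the mean speed in m/s. With max_force (N) it stops when the force on the tool has changed by that much, and returns True; else False.
- movej(angles): joint-space move.
- let_go() and grab(): open the fingers fully, or close them until they stop; the grip force is fixed at half the most.
- wait(seconds).
- solve_ik(position, orientation): joint angles nearest the present ones, or None.
- get_obs(): the state.
- grab_frame(name): name is "scene" or "side" or "wrist"; returns a dict with "pixels" (400x640x3 uint8, red, green, blue), "intrinsics" (3x3 intrinsics, pixels), "D" ([k1, k2, p1, p2, k3] as OpenCV has them; the pictures are not rectified), "cam_to_world" (4x4, takes a point from camera to world coordinates); the wrist camera has in their place "hand_eye" (4x4, takes a point from camera to tool coordinates, whose origin is the TCP and whose axes are the flange's). Camera axes: x right, y up, looking along -z (the intrinsics and any distortion apply to the point x, -y, -z); pixel columns grow to the right and rows downward; lengths in m; the calibration is good to about 2 mm. A picture is of the moment at which its call begins: read the wrist's pose just before it. There is no depth.
A pose or a line that the arm cannot do raises PlanningError and nothing moves.
- sign_off(): hands the job in; it is judged then, once.
The state is a dict: "clock": time; "qpos": joint angles; "qvel": joint speeds; "joint_efforts": joint torques, N m; "ee_pos": TCP position; "ee_rot": TCP orientation; "ft_force": force on the tool from outside, world axes, zero at the start; "moment": the same for the moment, N m; "gripper_width": finger opening in m; "grasp_force": force on a finger pad.
Only numpy, scipy, OpenCV 4.12 (cv2) and the standard library are available. Lean on these libraries where they do the work, as an engineer would, in place of code of your own. Each camera call takes 0.05 s, during which the arm holds its last target. There are 200 camera calls.

## Working session

There is one attempt and no reset: what is moved stays moved. The work goes in short steps, each a Python script; the robot and the scene stay as the last script left them, time stands still between calls to the robot, and variables do not carry over. Pictures are saved under pics/ and viewed, at most 10 in all, crops included, and the job is handed in when it is done.

```bash
mkdir -p pics
cat > h.py <<'E'
import numpy as np, cv2
from rig import *
from scipy.spatial.transform import Rotation as R
def rays(f,uv,T=None):
    """pixels -> (origin, unit dirs) in world"""
    T=f["cam_to_world"] if T is None else T
    T=np.array(T)
    n=cv2.undistortPoints(np.array(uv,float).reshape(-1,1,2),np.array(f["intrinsics"]),np.array(f["D"],float))[:,0]
    d=np.c_[n[:,0],-n[:,1],-np.ones(len(n))]@T[:3,:3].T
    return T[:3,3],d
def onz(f,uv,z,T=None):
    o,d=rays(f,uv,T); return o+d*((z-o[2])/d[:,2])[:,None]
def toolT():
    s=get_obs(); T=np.eye(4); q=np.array(s["ee_rot"]); T[:3,:3]=R.from_quat(q[[1,2,3,0]]).as_matrix(); T[:3,3]=s["ee_pos"]; return T
def wrist():
    T=toolT(); f=grab_frame("wrist"); return f,T@np.array(f["hand_eye"])
def save(f,n): cv2.imwrite(f"pics/{n}.png",f["pixels"][...,::-1])
def down(a):
    """tool pointing down, closing line (tool y) at world yaw a"""
    y=np.array([np.cos(a),np.sin(a),0]); z=np.array([0,0,-1.]); x=np.cross(y,z)
    q=R.from_matrix(np.c_[x,y,z]).as_quat(); return q[[3,0,1,2]]
E
python3 - <<'E'
from h import *
for n in("scene","side","wrist"):
    f=grab_frame(n); save(f,n+"0"); np.save(n+"0.npy",f,allow_pickle=True)
    if n!="wrist": print(n,np.round(f["cam_to_world"],3).tolist(),f["D"])
    else: print(np.round(f["hand_eye"],3).tolist())
s=get_obs();print(s)
E
```

```text
scene [[-0.472, 0.635, -0.612, -0.571], [-0.882, -0.327, 0.341, 0.564], [0.016, 0.7, 0.714, 1.35], [0.0, 0.0, 0.0, 1.0]] [-0.13456157  0.          0.          0.          0.        ]
side [[0.995, 0.063, -0.083, 0.445], [-0.104, 0.566, -0.818, -0.982], [-0.004, 0.822, 0.569, 0.691], [0.0, 0.0, 0.0, 1.0]] [-0.04778971  0.          0.          0.          0.        ]
[[-0.0, 0.959, 0.283, 0.072], [1.0, 0.001, -0.001, -0.0], [-0.001, 0.283, -0.959, -0.142], [0.0, 0.0, 0.0, 1.0]]
{'clock': 0.15, 'qpos': array([-1.25249087,  0.41784799, -0.01029624,  1.61400042,  0.00469231,
        1.11070307, -0.05302349]), 'qvel': array([ 3.44162391e-04, -2.58474538e-03, -1.99813244e-05, -3.67094218e-04,
       -7.40876683e-04, -6.96699751e-04, -3.26265967e-04]), 'joint_efforts': array([ 3.22587966e-04, -8.64737606e+01,  6.79510273e-01, -4.35054052e+01,
        1.92674965e-02,  5.92961282e-03, -4.68840007e-07]), 'ee_pos': array([0.21997627, 0.58473905, 0.23081197]), 'ee_rot': array([-4.70947644e-05,  1.78946433e-01,  9.83858707e-01, -4.65198044e-04]), 'ft_force': array([-0.34296827, -0.06241669, -0.23357914]), 'moment': array([-0.02545192, -0.00652736,  0.05439943]), 'grasp_force': 0.0, 'gripper_width': 0.08533148915102672}
```

View pics/scene0.png

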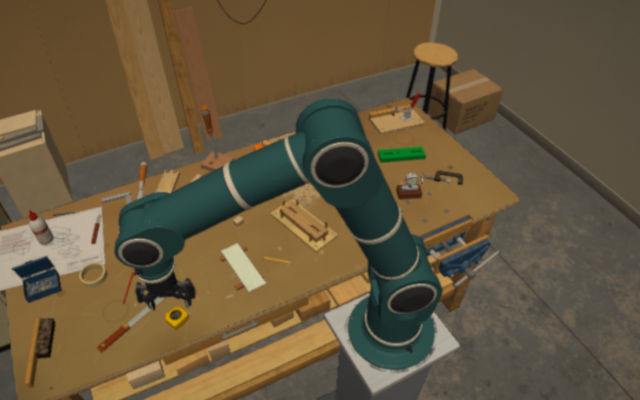

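View pics/side0.png

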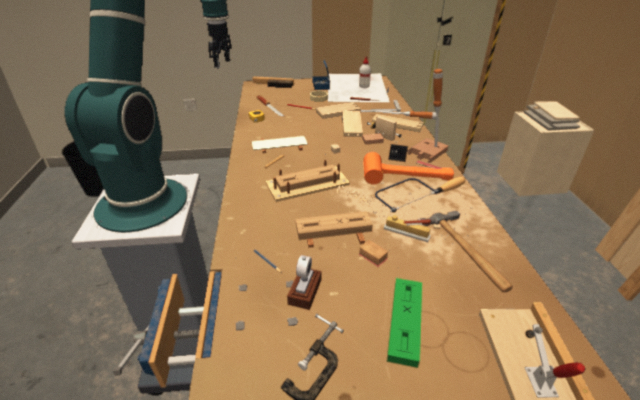

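The side view shows the card at (279,142), the jig at (308,180), the second rail on its sticks at (334,224), the gauge on its stand at (305,285), and the green look-alike at (407,320). The scene view has the card at (243,266) and the jig at (305,226), with the arm hiding the rail.

Run:
```python
from h import *
f=np.load("side0.npy",allow_pickle=True).item()
for n,uv,z in[("card",[(251,143),(304,138),(307,145),(253,150)],.017),("jig base",[(266,184),(339,172),(349,184),(274,199)],.012),("rail",[(295,219),(368,211),(372,225),(300,236)],.036),("gauge dial",[(304,266)],.083),("stand",[(298,270),(321,272),(313,297),(288,293)],.03),("pencil",[(255,250),(281,272)],.004),("offcutblk",[(373,252)],.03)]:
    p=onz(f,uv,z); print(n,np.round(p[:,:2],3).tolist(),np.round(p.mean(0)[:2],3))
f=np.load("scene0.npy",allow_pickle=True).item()
for n,uv,z in[("card",[(243,266)],.017),("jig",[(305,226)],.03),("gauge",[(411,180)],.08)]:
    print(n,np.round(onz(f,uv,z),3))
print(np.load("wrist0.npy",allow_pickle=True).item()["intrinsics"])
```

```text
card [[0.322, 0.32], [0.524, 0.338], [0.531, 0.28], [0.331, 0.264]] [0.427 0.301]
jig base [[0.38, 0.041], [0.623, 0.087], [0.644, 0.012], [0.405, -0.043]] [0.513 0.024]
rail [[0.463, -0.175], [0.667, -0.162], [0.665, -0.223], [0.472, -0.245]] [ 0.566 -0.201]
gauge dial [[0.472, -0.396]] [ 0.472 -0.396]
stand [[0.46, -0.357], [0.512, -0.369], [0.487, -0.439], [0.434, -0.422]] [ 0.473 -0.397]
pencil [[0.354, -0.251], [0.419, -0.334]] [ 0.386 -0.292]
offcutblk [[0.647, -0.317]] [ 0.647 -0.317]
card [[0.428 0.322 0.017]]
jig [[0.484 0.058 0.03 ]]
gauge [[ 0.468 -0.39   0.08 ]]
[[288.24462169   0.         317.99266731]
 [  0.         288.24462169 199.42734811]
 [  0.           0.           1.        ]]
```

Run:
```python
from h import *
for n,p in(("w_card",[.46,.15,.25]),("w_rail",[.5,-.28,.25])):
    move_ptp(p,down(np.pi/2)); wait(.2)
    f,T=wrist(); save(f,n); f["T"]=T; np.save(n+".npy",f,allow_pickle=True); s=get_obs(); print(s["clock"],s["ee_pos"],s["ft_force"],s["qpos"].round(2))
```

```text
2.2083 [0.45994325 0.15040106 0.24992568] [0.38517159 0.91519873 0.84820252] [-0.62  0.14  0.27  1.94 -0.04  1.06  1.23]
4.05 [ 0.50026862 -0.27943581  0.25003379] [ 0.41849956 -0.23471119  0.00522691] [-0.08  0.37  0.69  1.74 -0.25  1.12  2.25]
```

View pics/w_card.png

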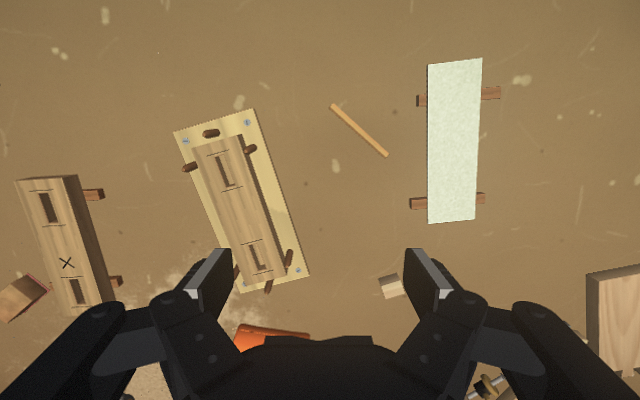

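View pics/w_rail.png

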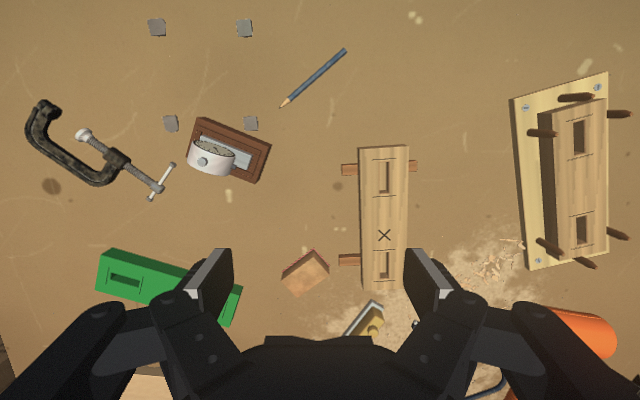

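The card-side wrist view shows the card (428–482, 58–224), the jig with its lower rail at (240,200), and the dowel at (358,130). The rail-side view shows the rail at (384,218) face up with its cross at (384,235), so the marked mortise is at (384,264), on the robot's far side. The gauge is at (215,158) on its stand, turned by roughly 25°.

```bash
cat >> h.py <<'E'
def rect(P):
    """min-area rect of xy points (m): centre, (long,short), yaw of long side in (-pi/2,pi/2]"""
    c,(w,h),a=cv2.minAreaRect((np.array(P)[:,:2]*1000).astype(np.float32))
    if w<h: w,h,a=h,w,a+90
    a=(a+90)%180-90
    return np.array(c)/1000,(w,h),np.deg2rad(a)
def maxblob(m,roi=None):
    m=m.astype(np.uint8)
    if roi: k=np.zeros_like(m); x0,y0,x1,y1=roi; k[y0:y1,x0:x1]=1; m=m*k
    cs,_=cv2.findContours(m,cv2.RETR_EXTERNAL,cv2.CHAIN_APPROX_NONE); return max(cs,key=cv2.contourArea)[:,0]
E
python3 - <<'E'
from h import *
f=np.load("w_card.npy",allow_pickle=True).item();T=f["T"]
hsv=cv2.cvtColor(f["pixels"],cv2.COLOR_RGB2HSV)
b=maxblob((hsv[...,1]<50)&(hsv[...,2]>140),(400,40,520,240)); print("card",rect(onz(f,b,.017,T)))
for n,uv,z in[("screws",[(185,141),(247,122),(298,269)],.012),("base",[(173,131),(254,108),(310,276)],.012)]:
    p=onz(f,uv,z,T);print(n,p[:,:2].round(3).tolist(),"mid of diag",((p[0]+p[2])/2).round(3), "yaw",np.arctan2(*(p[2]-p[1])[[1,0]]).round(3))
f=np.load("w_rail.npy",allow_pickle=True).item();T=f["T"]
p=onz(f,[(359,147),(408,145),(406,290),(362,290),(388,178),(384,264),(384,235)],.036,T);print("rail",p[:,:2].round(4).tolist(),p[4:6].mean(0),np.linalg.norm(p[4]-p[5]),np.arctan2(*(p[5]-p[4])[[1,0]]))
p=onz(f,[(199,116),(272,148),(258,184)],.03,T);print("stand",p[:,:2].round(4).tolist(),np.arctan2(*(p[1]-p[0])[[1,0]]))
E
```

```text
card (array([0.42888727, 0.32331305]), (203.75892639160156, 64.001708984375), np.float64(0.10661499370941466))
screws [[0.422, -0.021], [0.398, 0.061], [0.608, 0.122]] mid of diag [0.515 0.05  0.012] yaw 0.282
base [[0.409, -0.034], [0.381, 0.071], [0.619, 0.139]] mid of diag [0.514 0.052 0.012] yaw 0.28
rail [[0.4669, -0.2287], [0.4645, -0.1691], [0.6674, -0.1539], [0.6676, -0.2162], [0.5055, -0.1905], [0.6265, -0.1877], [0.5832, -0.1905]] [ 0.56598081 -0.18909911  0.036     ] 0.1210087227624608 0.023789096995898366
stand [[0.431, -0.4218], [0.4688, -0.3359], [0.5148, -0.356]] 1.1557720063493504
```

Run:
```python
from h import *
a=.28
move_ptp([.514+.07*np.cos(a),.051+.07*np.sin(a),.2],down(np.pi/2+a)); wait(.2)
f,T=wrist(); save(f,"jig"); f["T"]=T; np.save("jig.npy",f,allow_pickle=True)
q=down(np.pi/2+.107)
move_ptp([.4289,.3233,.12],q)
try: print(servo_line([.4289,.3233,-.002],v=.06,max_force=6))
except PlanningError as e: print(e); servo_line([.4289,.3233,.001],v=.06,max_force=6)
print(get_obs()["ee_pos"],get_obs()["ft_force"])
grab(); s=get_obs();print(s["gripper_width"],s["grasp_force"],s["clock"])
servo_line([.4289,.3233,.13],v=.1); wait(.2)
s=get_obs();print(s["gripper_width"],s["grasp_force"],s["clock"],s["ft_force"])
f,T=wrist(); save(f,"held"); f["T"]=T; np.save("held.npy",f,allow_pickle=True)
```

```text
False
[ 0.42898994  0.3233982  -0.00178797] [ 0.71423095 -0.39364084  1.00550264]
0.0624417044718036 61.80530905723572 9.375
0.06186168039534787 65.11183261871338 11.0417 [-0.58225436  0.16845239 -0.22654727]
```

View pics/jig.png

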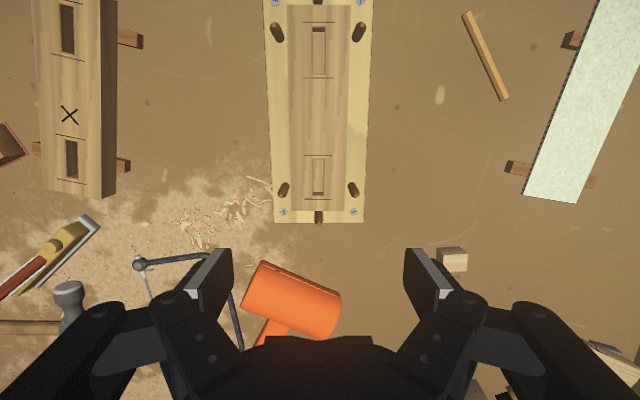

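View pics/held.png

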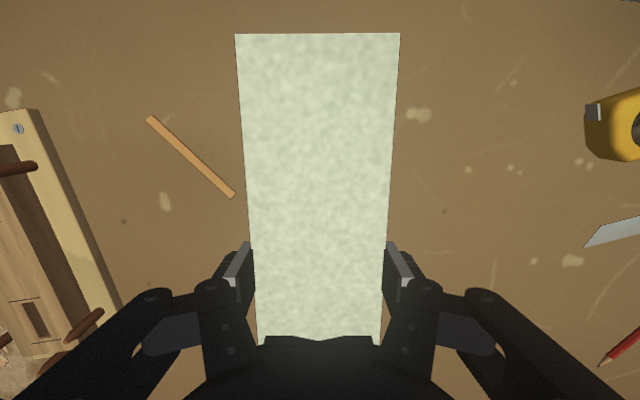

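The jig view shows the base's far corners at (275,222) and (364,222), screws at (284,212), (354,212), (276,2) and (361,2), and pin tops at about (276,28), (360,28), (283,192), (354,192) and (318,221). The second picture shows the card held squarely between the pads, with its near edge at row 33, columns 235–400.

Run:
```python
from h import *
f=np.load("jig.npy",allow_pickle=True).item();T=f["T"]
P=lambda uv,z:onz(f,uv,z,T)[:,:2]
s=P([(284,212),(354,212),(276,2),(361,2)],.012); ax=(s[:2].mean(0)-s[2:].mean(0)); print("screws",s.mean(0),"yaw",np.arctan2(ax[1],ax[0]),np.linalg.norm(ax),np.linalg.norm(s[0]-s[1]),np.linalg.norm(s[2]-s[3]))
u=ax/np.linalg.norm(ax)
e=P([(275,222),(364,222)],.012); print("edge",e.mean(0)-.125*u, np.linalg.norm(e[0]-e[1]))
m=P([(319,50),(318,177)],.036); print("low rail",m.mean(0),np.linalg.norm(m[0]-m[1]),np.arctan2(*(m[1]-m[0])[::-1]))
p=P([(276,28),(360,28),(283,192),(354,192)],.052); print("pins",p.mean(0),np.arctan2(*(p[2]+p[3]-p[0]-p[1])[::-1]),np.linalg.norm(p[0]-p[1]),np.linalg.norm(p[2]-p[3]),np.linalg.norm(p[0]-p[2]))
f=np.load("held.npy",allow_pickle=True).item();T=f["T"]
c=onz(f,[(235,33),(400,33)],.149,T); t=toolT(); print("card edge in tool",(np.c_[c,[1,1]]@np.linalg.inv(t).T)[:,:3].round(4).tolist())
```

```text
screws [0.51580462 0.05171898] yaw 0.28129929089880873 0.2190334706521058 0.08473774411352562 0.08385545481517223
edge [0.51318223 0.05156904] 0.10884738558574823
low rail [0.51522655 0.05113778] 0.12379574665366351 0.27029649092424524
pins [0.51437849 0.05065802] 0.281480642879822 0.07460045375377652 0.07399774419566267 0.15071214742362699
card edge in tool [[0.1013, -0.0311, -0.0192], [0.1013, 0.0311, -0.0193]]
```

Run:
```python
from h import *
c=np.array([.5145,.0515]); a=.281
q=down(np.pi/2+a)
move_ptp([*c,.13],q); servo_line([*c,.052],v=.1); wait(.2)
s=get_obs(); print(s["ee_pos"],s["ft_force"])
f,T=wrist(); save(f,"hover"); f["T"]=T; np.save("hover.npy",f,allow_pickle=True)
print(get_obs()["clock"])
```

```text
[0.51479793 0.05162901 0.05249207] [ 0.80069243  0.19062112 -0.29009199]
13.375
```

View pics/hover.png

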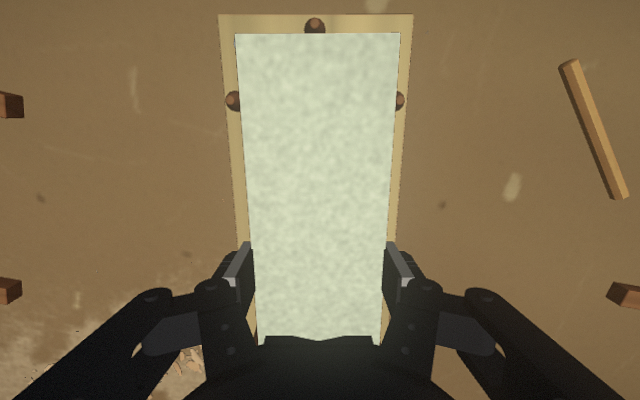

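The hover view shows the card over the jig: near end pin at (315,24), side pins at (233,100) and (400,100), base corners (218,15) and (414,15), card corners (235,33) and (400,33). The card sits about 2 px right of centre.

Run:
```python
from h import *
f=np.load("hover.npy",allow_pickle=True).item();T=f["T"]; t=T@np.linalg.inv(np.array(f["hand_eye"]))
def tl(uv,z): p=onz(f,uv,z,T); return (np.c_[p,np.ones(len(p))]@np.linalg.inv(t).T)[:,:2].round(4).tolist()
print("base",tl([(218,15),(414,15),(237,240),(397,240)],.012)); print("endpin",tl([(315,22)],.055)); print("side outer",tl([(225.5,100),(405.5,100)],.05)); print("card",tl([(235,33),(400,33)],.071))
g=f["pixels"].astype(int)
for r in(15,100,150,200): print(r,[ (c,g[r,c].tolist()) for c in range(213 if r<50 else 222,258,3)],'|',[ (c,g[r,c].tolist()) for c in range(384,420,3)])
```

```text
base [[0.124, -0.0548], [0.1241, 0.0531], [-0.0111, -0.0555], [-0.0111, 0.0546]]
endpin [[0.1094, -0.0011]]
side outer [[0.0784, -0.0435], [0.0784, 0.0416]]
card [[0.1014, -0.0313], [0.1014, 0.0313]]
15 [(213, [133, 110, 75]), (216, [132, 108, 73]), (219, [170, 146, 100]), (222, [170, 146, 100]), (225, [172, 148, 102]), (228, [171, 147, 101]), (231, [164, 140, 95]), (234, [160, 137, 92]), (237, [161, 138, 94]), (240, [166, 142, 98]), (243, [161, 137, 93]), (246, [167, 143, 98]), (249, [165, 142, 98]), (252, [167, 142, 98]), (255, [170, 145, 99])] | [(384, [182, 157, 110]), (387, [180, 154, 107]), (390, [181, 156, 108]), (393, [181, 157, 109]), (396, [184, 160, 110]), (399, [185, 159, 108]), (402, [189, 162, 111]), (405, [187, 163, 112]), (408, [185, 159, 109]), (411, [183, 159, 110]), (414, [137, 113, 78]), (417, [135, 112, 76])]
100 [(222, [141, 117, 81]), (225, [122, 98, 67]), (228, [137, 100, 68]), (231, [138, 104, 70]), (234, [108, 79, 55]), (237, [96, 73, 53]), (240, [199, 204, 173]), (243, [201, 206, 176]), (246, [199, 206, 175]), (249, [199, 204, 175]), (252, [195, 202, 171]),
[... 756 characters left out ...]
 158, 118]), (405, [142, 120, 84]), (408, [141, 119, 84]), (411, [142, 120, 85]), (414, [140, 116, 82]), (417, [139, 117, 82])]
200 [(222, [138, 113, 78]), (225, [139, 115, 80]), (228, [142, 117, 82]), (231, [145, 120, 85]), (234, [165, 144, 100]), (237, [179, 159, 110]), (240, [181, 162, 114]), (243, [179, 160, 112]), (246, [175, 154, 105]), (249, [207, 214, 183]), (252, [202, 207, 175]), (255, [196, 200, 172])] | [(384, [211, 216, 186]), (387, [210, 217, 187]), (390, [191, 171, 118]), (393, [194, 173, 121]), (396, [189, 169, 119]), (399, [140, 119, 85]), (402, [142, 120, 85]), (405, [141, 117, 83]), (408, [141, 119, 83]), (411, [141, 119, 83]), (414, [140, 118, 81]), (417, [140, 117, 80])]
```

Run:
```python
from h import *
c=[.5147,.0506]
print(servo_line([*c,.023],v=.03,max_force=5)); s=get_obs();print(s["ee_pos"],s["ft_force"],s["clock"])
if s["ee_pos"][2]<.029:
    let_go(); wait(.2); servo_line([*c,.09],v=.15)
    q=down(np.pi/2+.281); move_ptp([c[0]+.05,c[1]+.014,.2],q); wait(.15)
    f,T=wrist(); save(f,"carded"); f["T"]=T; np.save("carded.npy",f,allow_pickle=True); print(get_obs()["clock"])
    hsv=cv2.cvtColor(f["pixels"],cv2.COLOR_RGB2HSV); b=maxblob((hsv[...,1]<60)&(hsv[...,2]>140),(260,0,380,300))
    for z in(.041,.055): print(z,rect(onz(f,b,z,T)))
    R_=onz(f,b,.041,T)
```

```text
True
[0.51451588 0.05053689 0.02269246] [-1.0817199  -0.26263077  8.04438143] 14.3667
16.2917
0.041 (array([0.51410962, 0.05083155]), (202.27578735351562, 64.26935577392578), np.float64(0.2841760329368086))
0.055 (array([0.51320825, 0.05053697]), (192.83140563964844, 61.268558502197266), np.float64(0.28417609951583583))
```

Run:
```python
from h import *
a=-.415; x=np.array([-np.sin(a),np.cos(a)])
p=np.array([.472,-.396])-x*.05
move_ptp([*p,.22],down(a)); wait(.2)
f,T=wrist(); f["T"]=T; np.save("g.npy",f,allow_pickle=True); A=f["pixels"]; print(get_obs()["qpos"].round(2),get_obs()["clock"])
a=.069
move_ptp([.566+.05,-.188,.2],down(np.pi/2+a)); wait(.2)
f,T=wrist(); f["T"]=T; np.save("r.npy",f,allow_pickle=True); B=f["pixels"]; print(get_obs()["qpos"].round(2),get_obs()["clock"])
im=np.hstack([cv2.resize(A[40:340,200:440],(400,500)),cv2.resize(B[0:300,200:440],(400,500))])
cv2.imwrite("pics/gr.png",im[...,::-1])
```

```text
[-0.02  0.72  1.15  1.63 -0.69  1.25  0.85] 18.425
[-0.23  0.56  0.68  1.61 -0.39  1.11  2.19] 19.9333
```

View pics/gr.png

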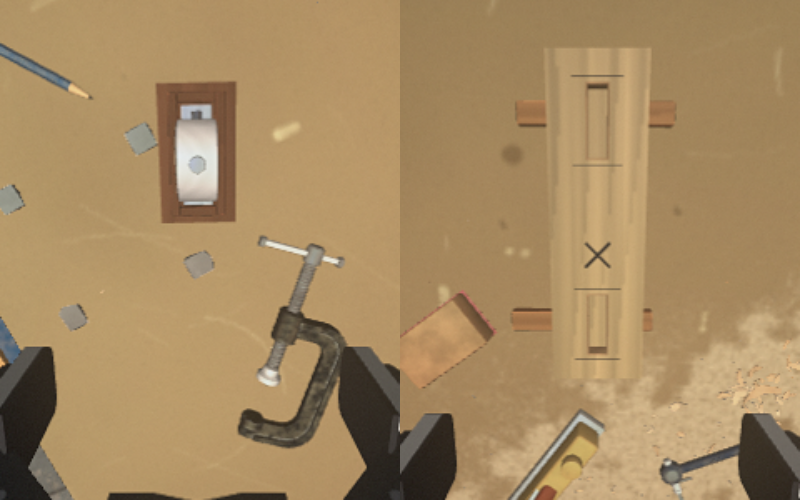

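The left half shows the gauge cap at tile (197,164) and stand corners at (157,84), (236,82), (235,221) and (162,222). The right half shows the rail face corners at (544,48), (651,48), (640,378) and (551,378), mortises at (597,121) and (597,322), and the cross at (597,255).

Run:
```python
from h import *
g=np.load("g.npy",allow_pickle=True).item(); r=np.load("r.npy",allow_pickle=True).item()
G=lambda uv,z:onz(g,np.array(uv)*.6+[200,40],z,g["T"])[:,:2]
Q=lambda uv,z:onz(r,(np.array(uv)-[400,0])*.6+[200,0],z,r["T"])[:,:2]
c=G([(157,84),(236,82),(235,221),(162,222)],.033); print("stand",rect(c),c.mean(0)); print("cap",G([(197,164)],.1115))
e=G([(177,164),(217,164)],.098);print("case",e.mean(0),np.linalg.norm(e[0]-e[1]),np.arctan2(*(e[1]-e[0])[::-1]))
e=G([(177,125),(177,198),(217,125),(217,198)],.1);print("case side dir",np.arctan2(*(e[1]-e[0])[::-1])+np.pi/2,np.arctan2(*(e[3]-e[2])[::-1])+np.pi/2)
c=Q([(544,48),(651,48),(640,378),(551,378)],.036);print("rail",rect(c),c.mean(0))
m=Q([(597,121),(597,322),(597,255)],.036);print(m[:2].mean(0),np.linalg.norm(m[0]-m[1]),np.arctan2(*(m[1]-m[0])[::-1]),m[2])
```

```text
stand (array([ 0.47383182, -0.3934169 ]), (90.2484359741211, 50.74149703979492), np.float64(1.1729458925996321)) [ 0.47383008 -0.39349084]
cap [[ 0.47355578 -0.39309892]]
case [ 0.47314514 -0.39405948] 0.02156122954895576 -0.413889187843319
case side dir -0.4257065631392032 -0.401636406272476
rail (array([ 0.56699304, -0.19216277]), (199.58680725097656, 60.819847106933594), np.float64(0.061868740005039044)) [ 0.56699113 -0.19200219]
[ 0.56593262 -0.19170276] 0.12206115205342241 0.06681072565955024 [ 0.58291872 -0.19056607]
```

Run:
```python
from h import *
p=[.5667,-.192]; q=down(np.pi/2+.066)
move_ptp([*p,.1],q); print(servo_line([*p,.004],v=.1,max_force=8)); print(get_obs()["ee_pos"],get_obs()["ft_force"])
grab(); s=get_obs();print(s["gripper_width"],s["grasp_force"])
servo_line([*p,.14],v=.15); s=get_obs();print(s["gripper_width"],s["ft_force"],s["clock"])
c=[.5147,.0506]; q=down(np.pi/2+.281)
move_ptp([*c,.14],q); servo_line([*c,.062],v=.1); wait(.15)
print(get_obs()["ft_force"],get_obs()["ee_pos"])
print(servo_line([*c,.031],v=.025,max_force=6)); s=get_obs();print(s["ee_pos"],s["ft_force"],s["clock"])
f,T=wrist(); f["T"]=T; save(f,"rplace")
```

```text
False
[ 0.5670769  -0.19217123  0.00458854] [ 0.55744642  0.14677308 -0.09742493]
0.059190861924059465 64.471285790205
0.05893417814587339 [-0.61112573 -0.05022197 -2.00074985] 22.9917
[-0.64044453 -0.52346    -2.14932499] [0.51503997 0.05074026 0.06256162]
True
[0.51467748 0.05055983 0.0361794 ] [-2.39517268  0.37241536 14.32618706] 26.0083
```

View pics/rplace.png

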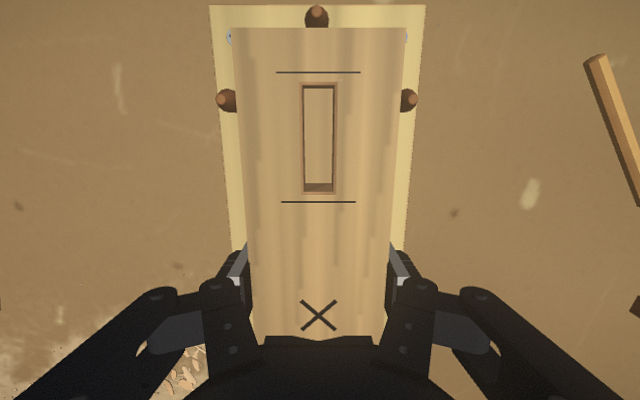

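The rail sits centred between the pins: near end pin (316,16), side pins (227,100) and (408,100), marked end on the far side.

Run:
```python
from h import *
c=np.array([.5147,.0506])
let_go(); wait(.2); print(get_obs()["ft_force"]); servo_line([*c,.1],v=.15)
u=np.array([np.cos(.281),np.sin(.281)])
move_ptp([*(c+.065*u),.22],down(np.pi/2+.281)); wait(.2)
f,T=wrist(); f["T"]=T; np.save("st.npy",f,allow_pickle=True); print(get_obs()["clock"])
cv2.imwrite("pics/st.png",cv2.resize(f["pixels"][0:240,200:440],(600,600))[...,::-1])
```

```text
[-0.16177181 -0.3911088  -0.50612696]
28.075
```

View pics/st.png

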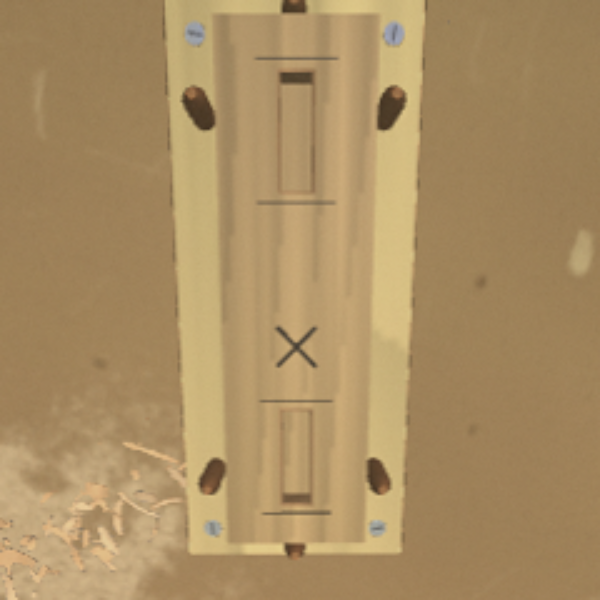

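The stack is flat and clear of all the pins. The face corners are at tile (211,14), (380,14), (365,543) and (228,543); the marked mortise is at (296.5,456), the other at (296.5,132) and the cross at (297,347).

Run:
```python
from h import *
r=np.load("st.npy",allow_pickle=True).item()
Q=lambda uv,z:onz(r,np.array(uv)*.4+[200,0],z,r["T"])[:,:2]
c=Q([(211,14),(380,14),(365,543),(228,543)],.065);R1=rect(c);print("rail",R1,c.mean(0))
m=Q([(296.5,132),(296.5,456),(297,347)],.065);print(m.round(4).tolist(),m[:2].mean(0),np.linalg.norm(m[0]-m[1]),np.arctan2(*(m[1]-m[0])[::-1]))
a=R1[2]; print("mortise from rail",R1[0]+.062*np.array([np.cos(a),np.sin(a)]))
# gauge grasp
p=[.4735,-.3935]; q=down(-.413)
move_ptp([*p,.16],q); print(servo_line([*p,.066],v=.1,max_force=8)); print(get_obs()["ee_pos"],get_obs()["ft_force"])
grab(); wait(.2); s=get_obs();print(s["gripper_width"],s["grasp_force"],s["ee_pos"],s["ft_force"])
servo_line([*p,.17],v=.12); wait(.2); s=get_obs();print(s["gripper_width"],s["ft_force"],s["moment"],s["clock"],s["qpos"].round(2))
print(solve_ik([.574,.069,.17],down(.281)))
f,T=wrist(); f["T"]=T; np.save("gh.npy",f,allow_pickle=True); save(f,"gh")
```

```text
rail (array([0.51443884, 0.05130551]), (199.7450408935547, 60.034820556640625), np.float64(0.2821766980379452)) [0.51440854 0.05136881]
[[0.4546, 0.0343], [0.5729, 0.0684], [0.5296, 0.0561]] [0.5137501 0.051361 ] 0.12313995347107806 0.2810910842677307
mortise from rail [0.57398684 0.06856922]
False
[ 0.47370388 -0.39378945  0.06657316] [-0.35912204 -1.24582329 -0.21330237]
0.02142873827781457 59.097193479537964 [ 0.47358193 -0.39362444  0.06624033] [0.20535727 1.35625099 5.4170042 ]
0.021439749730808807 [-0.52738111  0.26989877 -2.49630453] [ 0.04707138 -0.00875227  0.01661525] 32.925 [-0.11  0.76  1.13  1.72 -0.74  1.16  0.83]
[-0.94725209  0.65090144  1.08888642  1.81682941 -0.65209987  1.08589268
  0.66485442]
```

Run:
```python
from h import *
f=np.load("gh.npy",allow_pickle=True).item(); H=np.array(f["hand_eye"])
def proj(P):
    p=np.c_[P,np.ones(len(P))]@np.linalg.inv(H).T; p=p[:,:3]*[1,-1,-1]
    return cv2.projectPoints(p,np.zeros(3),np.zeros(3),np.array(f["intrinsics"]),np.array(f["D"],float))[0][:,0]
print(proj(np.array([[.032,-.01,.0242],[.032,.01,.0242],[.032,0,.0242],[.032,0,.0362],[.023,0,-.0168]])).round(1))
u,v=proj(np.array([[.032,0,.0242]]))[0].round().astype(int)
hsv=cv2.cvtColor(f["pixels"],cv2.COLOR_RGB2HSV)
for r in range(v-20,v+30,1): print(r,[f["pixels"][r,u+d].tolist() for d in(-10,0,10)])
r=v+6; print([(c,int(hsv[r,c,1])) for c in range(u-40,u+42,2)])
```

```text
[[301.3 185.1]
 [335.  185.1]
 [318.2 185.1]
 [318.2 180.6]
 [318.2 224.5]]
165 [[127, 87, 60], [124, 85, 59], [123, 85, 59]]
166 [[126, 88, 62], [124, 86, 58], [125, 85, 60]]
167 [[124, 87, 60], [125, 87, 60], [123, 84, 59]]
168 [[124, 85, 59], [124, 86, 59], [125, 86, 60]]
169 [[124, 87, 61], [125, 86, 60], [124, 84, 60]]
170 [[128, 88, 61], [124, 85, 60], [125, 85, 60]]
171 [[130, 90, 63], [125, 87, 59], [123, 85, 60]]
172 [[132, 92, 64], [123, 85, 59], [124, 86, 59]]
173 [[130, 88, 62], [121, 84, 58], [125, 87, 61]]
174 [[130, 88, 61], [125, 88, 61], [125, 86, 61]]
175 [[131, 90, 65], [124, 86, 61], [125, 85, 59]]
176 [[132, 90, 63], [120, 84, 58], [125, 85, 60]]
177 [[129, 86, 61], [122, 84, 59], [126, 88, 62]]
178 [[130, 88, 62], [123, 86, 60], [125, 84, 61]]
179 [[131, 90, 63], [124, 85, 60], [127, 87, 61]]
180 [[131, 89, 62], [124, 85, 59], [126, 87, 61]]
181 [[108, 86, 70], [95, 82, 72], [93, 81, 72]]
182 [[86, 81, 75], [86, 81, 75], [85, 78, 73]]
183 [[88, 84, 76], [89, 83, 77], [89, 81, 73]]
184 [[89, 82, 76], [85, 79, 71], [88, 81, 75]]
185 [[134, 125, 120], [151, 142, 13
[... 1406 characters left out ...]
89, 193, 185]]
211 [[182, 188, 186], [183, 186, 181], [189, 194, 186]]
212 [[181, 186, 184], [184, 190, 183], [191, 196, 187]]
213 [[183, 188, 185], [187, 192, 185], [189, 195, 187]]
214 [[183, 189, 186], [187, 193, 187], [190, 196, 187]]
[(278, 106), (280, 108), (282, 110), (284, 105), (286, 109), (288, 107), (290, 109), (292, 112), (294, 128), (296, 134), (298, 130), (300, 125), (302, 5), (304, 8), (306, 7), (308, 8), (310, 8), (312, 7), (314, 7), (316, 11), (318, 7), (320, 7), (322, 8), (324, 7), (326, 8), (328, 9), (330, 8), (332, 12), (334, 75), (336, 130), (338, 126), (340, 126), (342, 131), (344, 112), (346, 107), (348, 109), (350, 109), (352, 108), (354, 109), (356, 109), (358, 110)]
```

Run:
```python
from h import *
c=[.5737,.0682]
move_ptp([*c,.17],down(.281)); servo_line([*c,.128],v=.08); wait(.25)
s=get_obs(); print(s["clock"],s["ee_pos"],s["ft_force"],s["moment"],s["gripper_width"])
f,T=wrist(); f["T"]=T; np.save("hv.npy",f,allow_pickle=True); save(f,"hv"); H=np.array(f["hand_eye"])
def proj(P):
    p=np.c_[P,np.ones(len(P))]@np.linalg.inv(H).T; p=p[:,:3]*[1,-1,-1]
    return cv2.projectPoints(p,np.zeros(3),np.zeros(3),np.array(f["intrinsics"]),np.array(f["D"],float))[0][:,0]
z=s["ee_pos"][2]-.065
print("pred rail edge at y=-.02,0,.038; -.1:",proj(np.array([[.03,-.02,z],[.03,0,z],[.03,.038,z],[.03,-.05,z]])).round(1).tolist())
for col in(240,280,318): print(col,[(r,f["pixels"][r,col].tolist()) for r in range(158,190,2)])
for row in(195,205): print(row,[(cc,f["pixels"][row,cc].tolist()) for cc in range(356,390,2)])
```

```text
35.625 [0.57385601 0.06826254 0.12832736] [-0.08427429 -0.19771912 -2.45534319] [ 0.00866309 -0.00033391 -0.02583965] 0.02132961135151467
pred rail edge at y=-.02,0,.038; -.1: [[290.3, 175.1], [317.9, 175.1], [370.3, 175.1], [248.8, 175.1]]
240 [(158, [220, 198, 136]), (160, [221, 198, 136]), (162, [225, 204, 140]), (164, [195, 169, 117]), (166, [108, 94, 74]), (168, [238, 243, 215]), (170, [109, 84, 58]), (172, [114, 92, 65]), (174, [113, 92, 65]), (176, [195, 166, 115]), (178, [193, 163, 115]), (180, [190, 160, 112]), (182, [195, 165, 117]), (184, [200, 168, 119]), (186, [203, 171, 120]), (188, [200, 169, 118])]
280 [(158, [203, 180, 125]), (160, [206, 184, 127]), (162, [210, 187, 129]), (164, [213, 189, 131]), (166, [131, 124, 101]), (168, [240, 245, 221]), (170, [107, 86, 58]), (172, [114, 93, 66]), (174, [108, 88, 64]), (176, [192, 163, 115]), (178, [187, 158, 111]), (180, [188, 157, 111]), (182, [196, 165, 116]), (184, [200, 169, 120]), (186, [199, 168, 118]), (188, [203, 171, 119])]
318 [(158, [210, 186, 127]), (160, [213, 189, 130]), (162, [214, 191, 132]), (164, [217, 193, 1
[... 379 characters left out ...]
), (364, [198, 166, 115]), (366, [198, 166, 116]), (368, [172, 142, 99]), (370, [99, 73, 51]), (372, [97, 73, 52]), (374, [113, 91, 63]), (376, [226, 202, 139]), (378, [224, 201, 138]), (380, [223, 200, 138]), (382, [224, 200, 138]), (384, [224, 199, 137]), (386, [146, 119, 81]), (388, [161, 131, 90])]
205 [(356, [194, 163, 114]), (358, [195, 163, 114]), (360, [196, 166, 117]), (362, [192, 161, 112]), (364, [193, 162, 114]), (366, [197, 165, 116]), (368, [137, 109, 76]), (370, [103, 76, 54]), (372, [117, 87, 60]), (374, [118, 84, 56]), (376, [118, 83, 57]), (378, [107, 78, 53]), (380, [80, 59, 42]), (382, [233, 211, 144]), (384, [217, 188, 130]), (386, [166, 136, 96]), (388, [168, 139, 97])]
```

Run:
```python
from h import *
u=np.array([np.cos(.281),np.sin(.281)]); c=np.array([.5737,.0682])-.0012*u
servo_line([*c,.128],v=.03); b=get_obs()["ft_force"][2]
print(servo_line([*c,.106],v=.04,max_force=6)); wait(.2); s=get_obs();print(s["ee_pos"],s["ft_force"],s["clock"])
print(servo_line([*c,.096],v=.006,max_force=3)); wait(.3); s=get_obs();print(s["ee_pos"],s["ft_force"],s["ft_force"][2]-b,s["moment"],s["clock"])
```

```text
False
[0.57264461 0.06785819 0.10620694] [-0.64733973  0.12299015 -1.1152657 ] 36.825
True
[0.57258343 0.06786812 0.1011882 ] [-0.86703134  0.25566658  7.37536093] 9.432864864722857 [ 0.01561     0.2810561  -0.03771059] 38.0417
```

Run:
```python
from h import *
u=np.array([np.cos(.281),np.sin(.281)]); c=np.array([.5737,.0682])-.0012*u
def rep(): s=get_obs();print(s["ee_pos"].round(5),s["ft_force"].round(2),s["moment"].round(3),s["clock"],s["gripper_width"].round(4)); return s
s=rep(); z=s["ee_pos"][2]
for k in range(10):
    if s["ft_force"][2]<3.6: break
    z-=0; servo_line([*c,get_obs()["ee_pos"][2]+.00015],v=.01); wait(.25); s=rep()
```

```text
Traceback (most recent call last):
AttributeError: 'float' object has no attribute 'round'
```

Run:
```python
from h import *
u=np.array([np.cos(.281),np.sin(.281)]); c=np.array([.5737,.0682])-.0012*u
def rep(): s=get_obs();print(s["ee_pos"].round(5),s["ft_force"].round(2),s["moment"].round(3),round(s["clock"],2)); return s
s=rep(); z=s["ee_pos"][2]-.0001
for k in range(12):
    servo_line([*c,z],v=.01); wait(.3); print(round(z,5),end=" "); s=rep()
    e=s["ft_force"][2]-2.6   # 5 N press on top of -2.4 N weight
    if abs(e)<.8: break
    z+=np.clip(e*.00003,-.00015,.00015)
```

```text
[0.57258 0.06787 0.10119] [-0.87  0.26  7.38] [ 0.016  0.281 -0.038] 38.04
0.10109 [0.57267 0.06787 0.10121] [-0.35 -0.13  5.08] [0.095 0.106 0.039] 38.59
0.10116 [0.57264 0.06786 0.10121] [0.94 0.48 3.77] [ 0.102 -0.288  0.054] 39.14
0.1012 [0.57257 0.06786 0.10118] [1.82 0.73 2.93] [ 0.06  -0.531  0.044] 39.69
```

Run:
```python
from h import *
for i in range(3):
    wait(.6); s=get_obs();print(s["ee_pos"].round(5),s["ft_force"].round(2),s["moment"].round(3),s["gripper_width"],s["grasp_force"],s["clock"])
if 1<s["ft_force"][2]<4.5: print(sign_off())
```

```text
[0.57256 0.06786 0.10121] [ 2.47 -0.    3.31] [ 0.109 -0.627 -0.028] 0.021330919230075896 59.262861013412476 40.2917
[0.57257 0.06785 0.1012 ] [2.18 1.1  2.84] [ 0.071 -0.681 -0.007] 0.021416514260205594 59.28437948226929 40.8917
[0.57256 0.06788 0.10121] [ 2.37 -0.58  2.98] [ 0.072 -0.69  -0.018] 0.021306836813400398 59.31310415267944 41.4917
the job is handed in; nothing more can be done
None
```

The job is handed in at 41.5 s: the card and second rail are stacked in the jig, and the gripper is holding the gauge upright on the marked mortise at about 5.4 N; plunger contact was inferred from force and height, not seen.

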